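# Back a slab roller off by one ratchet notch

### The job

The slab roller on the studio table has been fed one notch too far. With a fingertip, push the red knob of the ratchet pawl over, away from the robot, so that the pawl lifts out of the teeth and stays up; push a spoke of the star wheel so that the wheel turns backward by one notch (its top moves away from the robot); then push the red knob back until the pawl drops fully into the next gap. Grasp nothing, do not force anything, leave the jars, cup and tools where they are, and finish clear of the machine.

Things in the scene. Friction and masses are not known exactly. Their poses are not given: they have to be found in the camera images.
- roller: Fixed green tabletop slab roller. Origin on the table under the axle (axle z = 125 mm). x: level, across the axle, away from the robot (turned up to 0.35 rad); y: along the axle, from star wheel to rollers. Ratchet wheel (57 mm radius, 10 teeth) and pawl at y = -12 mm, star wheel at y = -75 mm. Side plate: x +-85, y 20 to 32, top z 205 mm. Bed: x +-150, y 35 to 305, top z 145 mm. Roller top z 199.
- star_hub (a point): Centre of the star wheel, on the axle (x 0, y -75, z 125 mm in the roller's frame); axes as roller. Five steel spokes, 10 mm thick, 72 degrees apart, end in black balls of 24 mm diameter, centres 100 mm from the axle.
- spoke_end (a point): Centre of the black ball (24 mm diameter) on the spoke nearest the top; turns with the star wheel. At feed_wheel = 0 its spoke leans 22 degrees from upright towards the robot (-x of the roller); one notch back brings it 14 degrees beyond upright, away from the robot. The spoke, 10 mm thick, runs straight from here to the axle.
- pawl_knob (a point): Centre of the red ball knob (28 mm diameter) on the pawl's 8 mm stalk, 75 mm from the pawl's pivot (x 66, y -12, z 169 mm in the roller's frame; axis along y). Pawl down: the stalk leans 20 degrees towards -x of the roller (knob at x 40, z 239 mm). Fully up: 26 degrees towards +x (knob at x 99, z 237 mm).
- pawl (a joint): Pawl angle, rad: 0 down in a gap, 0.8 fully up against its stop. Clears the tooth tips above about 0.25. The weighted knob tips over: past about 0.55 it falls on to the stop and stays up; below about 0.3 it falls down. Under 2 N at the knob moves it. If the wheel is between notches the pawl rests on a tooth and does not reach 0.
- feed_wheel (a joint): Angle of the star wheel (one part with the ratchet wheel), rad; grows backward (top moves to +x of the roller, away from the robot). Starts within 0.07 of 0; one notch is 0.628 (36 degrees). In a gap the pawl has about 0.1 of play either way and, while down, blocks backward turning beyond it. The wheel stays where left; about 3 N at a ball turns it.
- jar_blue: a small closed blue jar, 54 mm across, 75 mm tall, standing on the table beyond the star wheel; bystander; its origin is at the centre of its underside.
- brush: a brush 180 mm long lying on the table on the outer (-y) side of the star wheel; bystander.
- rib: a flat wooden rib 100 x 50 x 7 mm lying on the table in front of the star wheel; bystander; its origin is at the centre of its underside.
- cup: an open terracotta cup, 76 mm across, 80 mm tall, standing on the slab roller's bed; bystander; its origin is at the centre of its underside.
- tile: a white test tile 50 x 50 x 8 mm lying on the slab roller's bed; bystander; its origin is at the centre of its underside.
- jar_amber: an amber jar, 64 mm across, 85 mm tall, on the table on the robot's right; bystander; its origin is at the centre of its underside.
- glaze_can: a white can, 68 mm across, 90 mm tall, on the table on the robot's right; bystander; its origin is at the centre of its underside.

How it is judged:
By the outcome, as a careful person would: the job done as asked, in the order asked, and still so for the second after the job is handed in, with the robot touching nothing.
It also fails if it takes over 58 s, if anything falls off the work surface, if the arm or the gripper's body presses on something with over 40 N, if the wrist force passes 120 N, or if a joint passes its speed limit or range.

### The arm

A 6-joint arm with a two-finger parallel gripper is mounted at the origin on the work surface. World frame = base frame: x ahead of the robot, y to its left, z up, the work surface at z = 0. Lengths are in mm, angles in rad, forces in N, time in s.
With the tool pointing down it reaches from about 300 to 875 mm from the base axis. Payload 6.4 kg.
Tool frame: the origin (TCP) lies midway between the tips of the shut fingers; the grasp point (between the pads) lies 19 mm behind it; z points along the fingers, x is the direction in which the jaws open and shut, and the axes are right-handed (so a half turn about z gives the same grasp; the last joint's range is limited). The gripper opens to 85 mm and grips with 20 to 120 N. Pads are 22 mm wide; open, the fingers measure 114 mm over their backs; the gripper's body (76 mm by 85 mm) begins 54 mm behind the grasp point. The pads swing forward as they close: fully open they stand 13 mm farther back than shut.
Start: joints at [1.104, 0.181, 1.607, -0, 1.354, -0.206], TCP at [148.253, 555.574, 231.288] pointing down, gripper open.
Joint ranges: [-2.99, 2.99], [-0.89, 2.07], [0.3, 2.58], [-1.14, 4.28], [0, 2.63], [-3.12, 3.12]. Speed limits (rad/s): [2.57, 2.57, 3.01, 3.14, 3.14, 3.14].

### API

Orientations are given as a 3x3 rotation matrix whose columns are the frame's x, y, z axes.
In Python, from station import manip gives the robot as it stands.
- The arm moves only by the shell command python3 -m pendant 'ROWS'. ROWS is JSON, a list of rows, each an object with "offset": the shift along the world's x, y, z each as a share of 2 cm, from -1 to 1, a list of three; "rotation": the turn, a rotation vector about the world's x, y, z each as a share of 4 degrees, from -1 to 1, a list of three; "hand": the closure in counts, from 0 (fully open) to 255 (shut). A call has 1 to 8 rows; each row shifts and turns the commanded pose from where the row before left it; what a row does not reach is not made up. A row lasts 1/10 s, in which the tool goes at most 50 mm and 8.59 degrees, less where a joint would pass 70% of its speed; a pose out of reach is approached as far as the arm can. A call with a number of a shift or a turn outside -1 to 1 is refused whole. A call with a gripper value outside its range is refused whole. The fingers move at their own pace and stop on an object; the grip force is fixed at half the most. Time passes only in rows, so rows that do not move let the fingers close. It gives the time, the measured TCP pose, the force and the opening at its end, in the units of the state.
- manip.get_state(): the state, without advancing time (a new reading comes with each control period).
- manip.grab_frame(name): name is "scene" or "top" or "wrist"; returns the picture (384x512x3 uint8, red, green, blue); there is no depth.
- manip.camera_info(name): a dict with "fx", "fy", "cx", "cy" (pixels), "dist" ([k1, k2, p1, p2, k3] as OpenCV has them; the pictures are not rectified), "eye" and "attitude" of the camera in the world. Camera axes: x right, y up, looking along -z (the intrinsics and any distortion apply to the point x, -y, -z); pixel columns grow to the right and rows downward; lengths in mm; the calibration is good to about 2 mm. A picture is of the moment at which its call begins: read the wrist's pose just before it. camera_info takes no time and is no camera call; for the wrist camera it gives the pose at the moment of the call.
- manip.close_job(): hands the job in, once; it reports no verdict.
Trained networks look in the newest picture that a camera, given by its name, has taken for a name from the list of things; names that differ only in an ending like _2 or _b are one class to them, and where a whole thing is asked for, a point or a joint stands for the part that bears it (a point fixed in the world has none). Each returns a list of dicts, best first, with "confidence" (0 to 1); they miss things now and then, are a little off and sometimes report something else, mostly with a low value. They report only what shows in the picture. A call takes as long as a camera call.
- manip.boxes_of(target, camera): "rect" ([centre column, centre row, width, height] as shares, 0 to 1, of the picture: columns of its width, rows of its height, round what is visible of it).
- manip.trace(target, camera): "pixels" (384x512 bool, what is visible of it) and "rect" ([centre column, centre row, width, height] as shares, 0 to 1, of the picture: columns of its width, rows of its height, round what is visible of it).
The state is a dict: "t": time; "qpos": joint angles; "qvel": joint speeds; "joint_efforts": joint torques, N m; "ee_pos": TCP position; "eef_rot": TCP orientation; "wrist_force": force on the tool from outside, world axes, zero at the start; "wrist_torque": the same for the moment, N m; "opening": finger opening in mm.
Only numpy, scipy, OpenCV 4.12 (cv2) and the standard library are available. Lean on these libraries where they do the work, as an engineer would, in place of code of your own. Each camera call takes 0.05 s, during which the arm holds its last target.

## Working session

There is one attempt and no reset: what is moved stays moved. The work goes in short steps, Python scripts to look and compute and a shell command to move; the robot and the scene stay as the last step left them, time stands still between calls to the robot, and variables do not carry over. Pictures are saved under pics/ and viewed, and the job is handed in when it is done.

```bash
ls; mkdir -p pics
python3 - <<'E'
from station import manip
import cv2
s=manip.get_state(); print(s)
for c in ("scene","top","wrist"):
    i=manip.camera_info(c); print(c,i)
    im=manip.grab_frame(c); cv2.imwrite(f"pics/{c}0.png",im[:,:,::-1])
    for t in ("spoke_end","pawl_knob","star_hub","roller"):
        try:
            b=manip.boxes_of(t,c); print(c,t,[( round(d['confidence'],2),[round(d['rect'][0]*512,1),round(d['rect'][1]*384,1),round(d['rect'][2]*512,1),round(d['rect'][3]*384,1)]) for d in b[:3]])
        except Exception as e: print(t,e)
E
```

```text
pics
{'t': 0.0, 'qpos': array([ 1.10368243e+00,  1.81557314e-01,  1.60799341e+00,  1.18025909e-05,
        1.35380227e+00, -2.06289295e-01]), 'qvel': array([-4.00883134e-04,  8.21533228e-05,  8.45829653e-04, -5.24260695e-04,
        9.90283184e-04, -1.00082684e-03]), 'joint_efforts': array([ 2.51001045e-03, -4.44848907e+01, -3.51355219e+01,  4.57460067e-05,
        8.70056654e-03,  2.16263163e-05]), 'ee_pos': array([148.00155027, 555.06067024, 230.38205738]), 'eef_rot': array([[ 2.57879130e-01,  9.66176852e-01, -8.02991290e-04],
       [ 9.66175654e-01, -2.57880112e-01, -1.56656612e-03],
       [-1.72065541e-03, -3.71845925e-04, -9.99998451e-01]]), 'wrist_force': array([1.05463921, 0.74320106, 0.37874104]), 'wrist_torque': array([0.07799408, 0.07020323, 0.02065462]), 'opening': 85.42532189276234}
scene {'fx': 448.33384729858506, 'fy': 448.33384729858506, 'cx': 260.8111397542829, 'cy': 190.8438941456236, 'dist': array([0.0403857, 0.       , 0.       , 0.       , 0.       ]), 'eye': array([1131.21015115,   19.66507788, 1164.75988022]), 'attitude': array([[-0.20382352, -0.84789381,  0.4
[... 818 characters left out ...]
 pawl_knob [(0.51, [207.7, 193.0, 7.8, 23.6])]
top star_hub [(0.72, [159.7, 194.8, 164.8, 125.1])]
top roller [(0.93, [159.5, 196.3, 165.6, 123.5]), (0.5, [217.5, 216.2, 44.5, 73.3])]
wrist {'fx': 301.47538361516655, 'fy': 301.47538361516655, 'cx': 254.51939113026816, 'cy': 189.75183243817096, 'dist': array([-0.01936509,  0.        ,  0.        ,  0.        ,  0.        ]), 'eye': array([ 83.9942641 , 572.44613178, 374.24893681]), 'attitude': array([[ 2.57839678e-01, -9.32813926e-01, -2.51747650e-01],
       [ 9.66187710e-01,  2.48906405e-01,  6.72823269e-02],
       [-1.00289115e-04, -2.60583539e-01,  9.65451298e-01]])}
wrist spoke_end []
wrist pawl_knob []
wrist star_hub []
wrist roller []
```

Run:
```python
import cv2
for c in ("scene","top"):
    im=cv2.imread(f"pics/{c}0.png"); cv2.imwrite(f"pics/{c}0_full.png",im)
    x0,y0=(250,110) if c=="scene" else (130,110)
    cv2.imwrite(f"pics/{c}0_z.png",cv2.resize(im[y0:y0+150,x0:x0+200],(800,600),interpolation=cv2.INTER_CUBIC))
```

```text
(no output)
```

View pics/scene0.png

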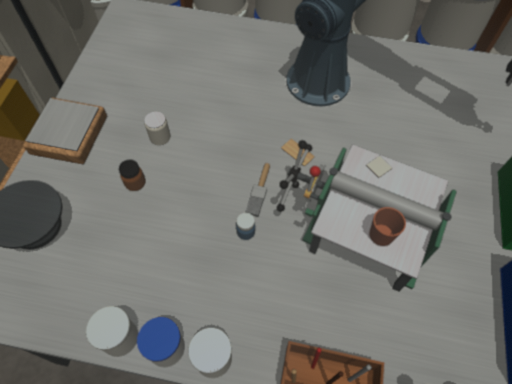

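View pics/top0.png

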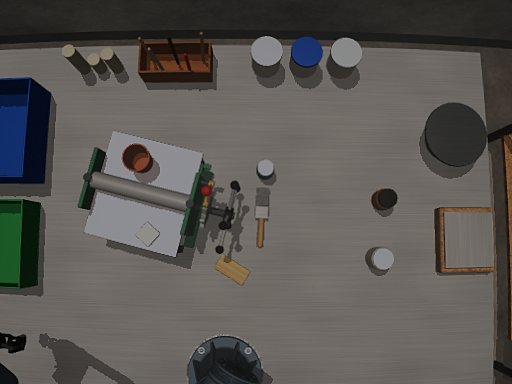

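View pics/scene0_z.png

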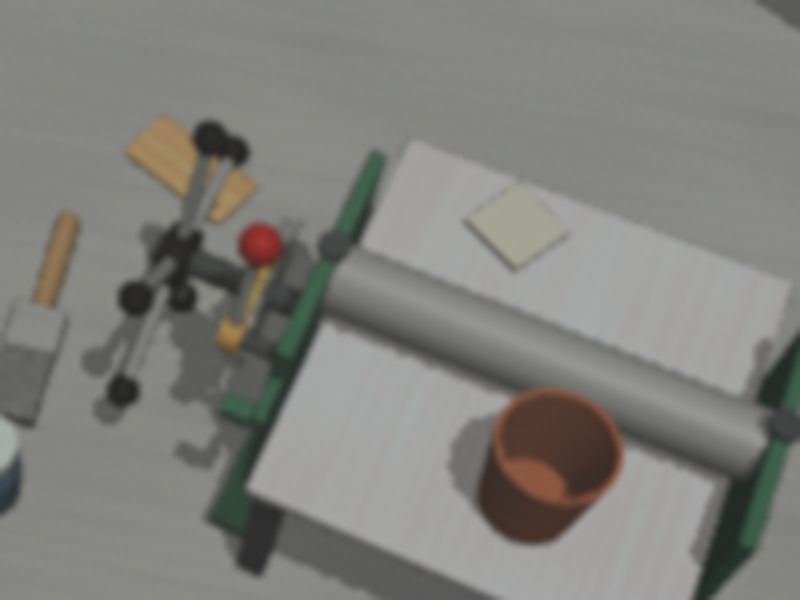

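View pics/top0_z.png

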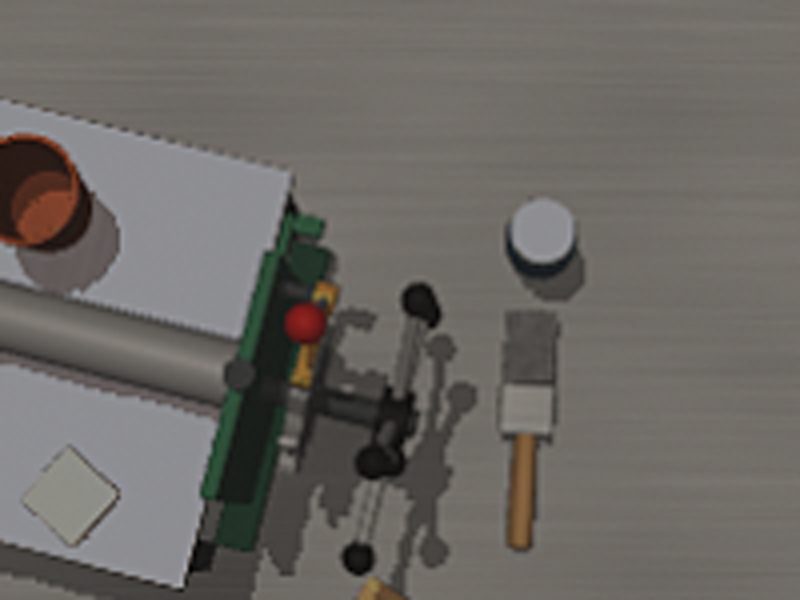

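```bash
cat > h.py <<'E'
import numpy as np, cv2
from station import manip
def proj(P,i):
    A=np.array(i['attitude']);p=(np.atleast_2d(P)-i['eye'])@A
    q=p*[1,-1,-1]
    K=np.array([[i['fx'],0,i['cx']],[0,i['fy'],i['cy']],[0,0,1]])
    return cv2.projectPoints(q.reshape(-1,1,3).astype(float),np.zeros(3),np.zeros(3),K,np.array(i['dist']))[0].reshape(-1,2)
def model(x,y,yaw,f,pw):
    c,s=np.cos(yaw),np.sin(yaw);R=np.array([[c,-s,0],[s,c,0],[0,0,1]])
    pts=[]
    a=np.radians(-20)+pw
    pts.append([66+75*np.sin(a),-12,169+75*np.cos(a)])
    for k in range(5):
        t=np.radians(-22+72*k)+f
        pts.append([100*np.sin(t),-75,125+100*np.cos(t)])
    return np.array(pts)@R.T+[x,y,0], R
E
python3 - <<'E'
from h import *
from scipy.optimize import least_squares
import itertools
I={c:manip.camera_info(c) for c in("scene","top")}
z=lambda l,o:np.array(l)/4+np.array(o)-.375
sc=z([(261,244),(211,138),(235,151),(136,297),(181,297),(122,390)],(250,110))
tp=z([(305,323),(380,460),(358,557),(418,300),(428,310)],(130,110))
best=[]
for ps in itertools.permutations(range(1,6)):
  for pt in itertools.permutations([1,4],2):
   for pu in ([1,2],[2,1]):
    if pt!=(1,4):continue
    iu=[2,3] if pu==[1,2] else [3,2]
    def r(v):
        M,_=model(*v,0)
        a=proj(M[[0]+list(ps)],I['scene'])-sc
        b=proj(M[[0,1,5]+iu],I['top'])-tp
        return np.r_[a.ravel(),b.ravel()]
    o=least_squares(r,[450,-40,-.2,0],loss='soft_l1'); best.append((o.cost,ps,iu,o.x,r(o.x)))
best.sort(key=lambda b:b[0])
for b in best[:3]: print(b[0],b[1],b[2],b[3]); 
print(best[0][4].round(1).reshape(-1,2))
print(model(*best[0][3],0)[0].round(0))
E
```

```text
37.622660304987924 (5, 1, 4, 2, 3) [2, 3] [488.17594839  58.30095581 100.32921637  12.59005723]
53.602049018695624 (1, 5, 3, 4, 2) [2, 3] [ 4.90855525e+02  6.00309098e+01 -2.51291555e-01  4.83044899e-02]
59.94709478167093 (1, 5, 3, 4, 2) [3, 2] [ 4.90330784e+02  6.06895941e+01 -2.45608759e-01  4.67342323e-02]
[[ -1.3  -0.3]
 [  2.3   3.1]
 [ -8.7  -3.5]
 [  9.3   0.1]
 [-12.2   0.5]
 [ -0.6   0.6]
 [ -0.3   0.5]
 [ -0.9   0.5]
 [  1.8   0.3]
 [ -0.7  -0.5]
 [ -1.4   0.2]]
[[525.  38. 239.]
 [439.  -8. 219.]
 [550. -31. 187.]
 [555. -32.  70.]
 [447. -10.  29.]
 [375.   5. 120.]]
```

```bash
cat > ov.py <<'E'
from h import *
def ov(v,pw,tag,src):
    M,R=model(*v,pw)
    out=[]
    ext=[[0,-75,125],[0,-12,125],[66,-12,169],[-85,20,205],[85,20,205],[-85,32,205],[85,32,205],[-150,35,145],[150,35,145],[150,305,145],[-150,305,145]]
    E=np.array(ext)@R.T+[v[0],v[1],0]
    for c,(x0,y0) in (("scene",(250,110)),("top",(130,110))):
        im=cv2.imread(f"pics/{c}{src}.png"); z=cv2.resize(im[y0:y0+150,x0:x0+200],(800,600),interpolation=cv2.INTER_CUBIC)
        i=manip.camera_info(c)
        for k,p in enumerate(np.r_[M,E]):
            q=(proj(p,i)[0]-[x0,y0])*4+1.5
            cv2.circle(z,(int(q[0]),int(q[1])),3,(0,255,255) if k else (255,0,0),-1); cv2.putText(z,str(k),(int(q[0])+4,int(q[1])),0,.45,(255,255,0),1)
        out.append(z)
    z=np.hstack(out); cv2.imwrite(f"pics/ov_{tag}.png",cv2.resize(z,(800,300)) ); cv2.imwrite(f"pics/ov_{tag}_s.png",out[0]);cv2.imwrite(f"pics/ov_{tag}_t.png",out[1])
E
python3 -c "
from ov import *
ov([490.9,60,-.2513,.0483],0,'a',0)"
```

```text
(no output)
```

View pics/ov_a_s.png

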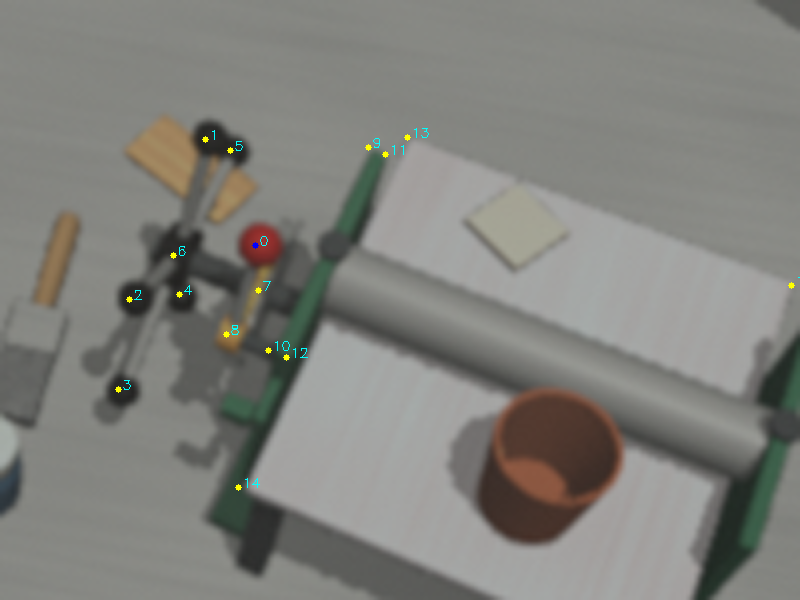

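View pics/ov_a_t.png

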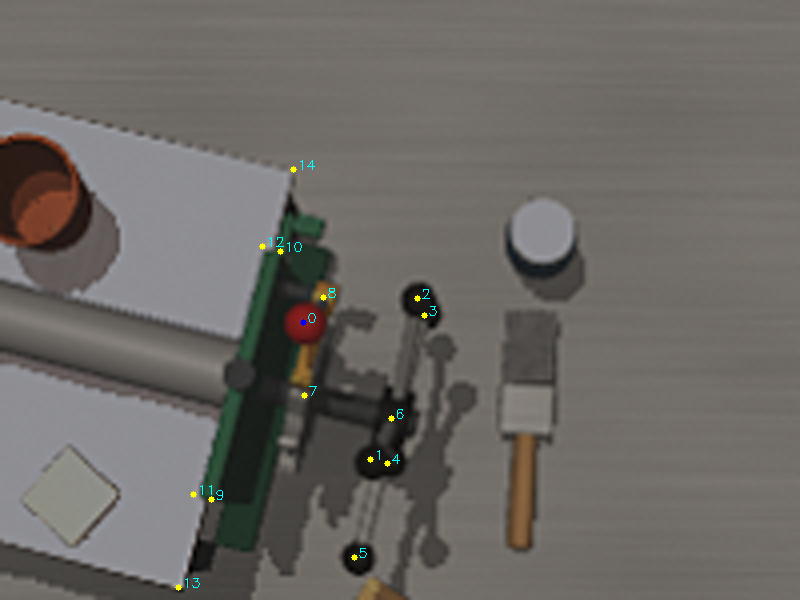

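Run:
```python
from ov import *
from scipy.optimize import least_squares
I={c:manip.camera_info(c) for c in("scene","top")}
z=lambda l,o:np.array(l)/4+np.array(o)-.375
sc=z([(261,244),(211,138),(235,151),(136,297),(181,297),(122,390)],(250,110))
tp=z([(305,323),(371,461),(358,557),(418,300)],(130,110))
def r(v):
    M,R=model(*v,0)
    B=np.array([[-150,35,145],[150,35,145]])@R.T+[v[0],v[1],0]
    return np.r_[(proj(M[[0,1,5,2,4,3]],I['scene'])-sc).ravel(),(proj(M[[0,1,5,2]],I['top'])-tp).ravel(),
      (proj(B,I['top'])-z([(183,588),(292,170)],(130,110))).ravel(),(proj(B,I['scene'])-z([(410,138),(247,488)],(250,110))).ravel()]
o=least_squares(r,[490,60,-.25,.04],loss='soft_l1');print(o.x,o.cost);print(r(o.x).round(1).reshape(-1,2).tolist())
M,R=model(*o.x,0);print(M.round(0));print(model(*o.x,.8)[0][0]);print(model(o.x[0],o.x[1],o.x[2],.628,0)[0][1])
print(R)
```

```text
[ 4.90279216e+02  6.14784134e+01 -2.42976050e-01  3.04666937e-02] 4.0754863219923045
[[-0.7, 0.3], [-0.7, 0.0], [-0.9, 0.2], [-0.6, 0.3], [-0.2, -0.0], [-0.2, 0.0], [-1.0, -0.0], [-0.6, 0.2], [-1.1, 0.3], [-1.0, -0.0], [-1.3, 0.3], [-0.5, 0.2], [-0.5, -0.5], [-0.9, -0.0]]
[[527.  40. 239.]
 [439.  -3. 219.]
 [548. -30. 187.]
 [553. -31.  69.]
 [446.  -5.  29.]
 [375.  13. 121.]]
[583.17883326  26.08792797 236.503029  ]
[495.68636598 -17.1315748  222.03727366]
[[ 0.97062626  0.24059232  0.        ]
 [-0.24059232  0.97062626  0.        ]
 [ 0.          0.          1.        ]]
```

```bash
python3 -m pendant '[{"offset":[0,0,1],"rotation":[0,0,0],"hand":255},{"offset":[0,0,1],"rotation":[0,0,0],"hand":255},{"offset":[0.64,-0.97,1],"rotation":[0,0,0],"hand":255},{"offset":[0.64,-0.97,1],"rotation":[0,0,0],"hand":255},{"offset":[0.64,-0.97,0],"rotation":[0,0,0],"hand":255},{"offset":[0.64,-0.97,0],"rotation":[0,0,0],"hand":255},{"offset":[0.64,-0.97,0],"rotation":[0,0,0],"hand":255},{"offset":[0.64,-0.97,0],"rotation":[0,0,0],"hand":255}]'
python3 -m pendant '[{"offset":[0.64,-0.97,0],"rotation":[0,0,0],"hand":255},{"offset":[0.64,-0.97,0],"rotation":[0,0,0],"hand":255},{"offset":[0.64,-0.97,0],"rotation":[0,0,0],"hand":255},{"offset":[0.64,-0.97,0],"rotation":[0,0,0],"hand":255},{"offset":[0.64,-0.97,0],"rotation":[0,0,0],"hand":255},{"offset":[0.64,-0.97,0],"rotation":[0,0,0],"hand":255},{"offset":[0.64,-0.97,0],"rotation":[0,0,0],"hand":255},{"offset":[0.64,-0.97,0],"rotation":[0,0,0],"hand":255}]'
```

```text
t: 1.55
ee_pos: [225.5, 438.4, 311.4]
eef_rot: [[0.258, 0.966, 0.0], [0.966, -0.258, 0.0], [0.0, 0.0, -1.0]]
wrist_force: [0.5, 0.2, 0.2]
opening: 0.3
t: 2.35
ee_pos: [327.9, 283.2, 311.5]
eef_rot: [[0.258, 0.966, 0.0], [0.966, -0.258, 0.0], [0.0, 0.0, -1.0]]
wrist_force: [-0.1, -0.1, 0.0]
opening: 0.3
```

```bash
python3 -m pendant '[{"offset":[0.63,-0.96,0],"rotation":[0,0,0],"hand":255},{"offset":[0.63,-0.96,0],"rotation":[0,0,0],"hand":255},{"offset":[0.63,-0.96,0],"rotation":[0,0,0],"hand":255},{"offset":[0.63,-0.96,0],"rotation":[0,0,0],"hand":255},{"offset":[0.63,-0.96,0],"rotation":[0,0,0],"hand":255},{"offset":[0.63,-0.96,0],"rotation":[0,0,0],"hand":255},{"offset":[0.63,-0.96,0],"rotation":[0,0,0],"hand":255},{"offset":[0.63,-0.96,0],"rotation":[0,0,0],"hand":255}]'
python3 -m pendant '[{"offset":[0.63,-0.96,0],"rotation":[0,0,0],"hand":255},{"offset":[0.63,-0.96,0],"rotation":[0,0,0],"hand":255},{"offset":[0.63,-0.96,0],"rotation":[0,0,0],"hand":255},{"offset":[0.63,-0.96,0],"rotation":[0,0,0],"hand":255},{"offset":[0,0,0],"rotation":[0,0,0],"hand":255}]'
python3 - <<'E'
from h import *
im=manip.grab_frame("wrist");M,_=model(490.28,61.48,-.243,.0305,0)
print(manip.get_state()['ee_pos'])
o=im[:,:,::-1].copy()
for p in proj(M,manip.camera_info("wrist")): cv2.circle(o,(int(p[0]),int(p[1])),3,(0,255,255),-1)
cv2.imwrite("pics/w1.png",o)
E
```

```text
t: 3.15
ee_pos: [428.7, 129.5, 311.5]
eef_rot: [[0.258, 0.966, 0.0], [0.966, -0.258, 0.0], [0.0, 0.0, -1.0]]
wrist_force: [0.3, 0.3, 0.1]
opening: -0.2
t: 3.65
ee_pos: [479.6, 51.6, 311.2]
eef_rot: [[0.26, 0.965, 0.0], [0.965, -0.26, -0.001], [-0.001, 0.0, -1.0]]
wrist_force: [-0.0, 0.4, 0.5]
opening: 0.0
[478.91554765  52.77872066 311.15303885]
```

View pics/w1.png

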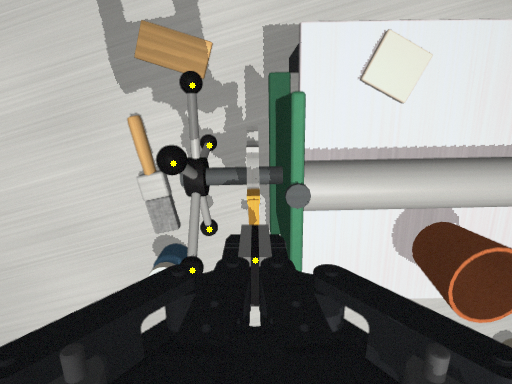

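```bash
python3 -m pendant '[{"offset":[0,0,-1],"rotation":[0,0,0],"hand":255},{"offset":[0,0,-1],"rotation":[0,0,0],"hand":255},{"offset":[0,0,-1],"rotation":[0,0,0],"hand":255},{"offset":[0,0,-1],"rotation":[0,0,0],"hand":255},{"offset":[0,0,-0.2],"rotation":[0,0,0],"hand":255},{"offset":[0,0,0],"rotation":[0,0,0],"hand":255}]'
python3 -m pendant '[{"offset":[0.24,-0.06,0],"rotation":[0,0,0],"hand":255},{"offset":[0.24,-0.06,0],"rotation":[0,0,0],"hand":255},{"offset":[0.24,-0.06,0],"rotation":[0,0,0],"hand":255},{"offset":[0.24,-0.06,0],"rotation":[0,0,0],"hand":255}]'
python3 - <<'E'
from h import *
im=manip.grab_frame("scene");cv2.imwrite("pics/scene1.png",im[:,:,::-1])
cv2.imwrite("pics/s1z.png",cv2.resize(im[110:260,250:450,::-1],(800,600),interpolation=cv2.INTER_CUBIC))
E
```

```text
t: 4.3
ee_pos: [478.0, 54.3, 227.1]
eef_rot: [[0.257, 0.966, -0.001], [0.966, -0.257, 0.0], [0.0, -0.001, -1.0]]
wrist_force: [-0.6, -0.6, 0.6]
opening: -0.0
t: 4.7
ee_pos: [498.7, 48.6, 227.9]
eef_rot: [[0.258, 0.966, 0.001], [0.966, -0.258, -0.0], [0.0, 0.001, -1.0]]
wrist_force: [-1.0, 0.5, -0.8]
opening: 0.0
```

View pics/s1z.png

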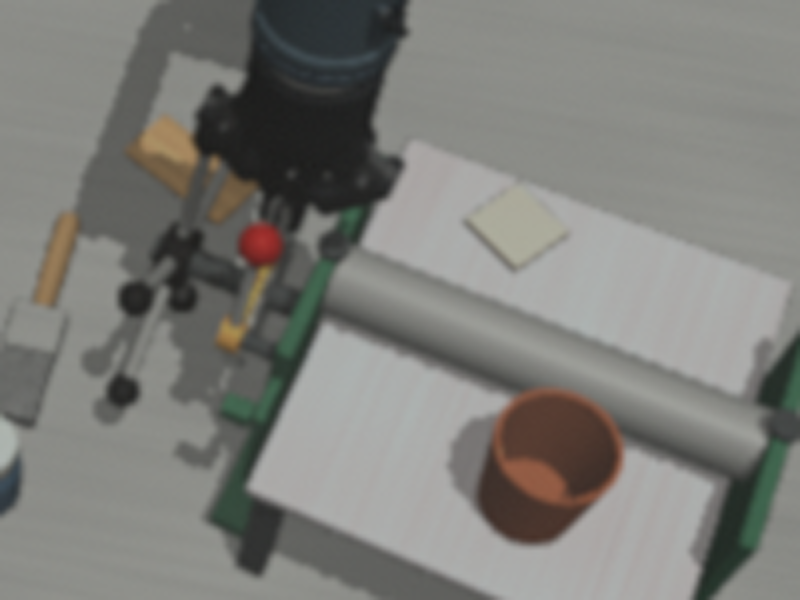

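```bash
python3 -m pendant '[{"offset":[0.4,-0.1,0],"rotation":[0,0,0],"hand":255},{"offset":[0.4,-0.1,0],"rotation":[0,0,0],"hand":255},{"offset":[0.4,-0.1,0],"rotation":[0,0,0],"hand":255},{"offset":[0.4,-0.1,0],"rotation":[0,0,0],"hand":255}]'
python3 - <<'E'
from h import *
im=manip.grab_frame("scene")
cv2.imwrite("pics/s2z.png",cv2.resize(im[110:260,250:450,::-1],(800,600),interpolation=cv2.INTER_CUBIC))
E
```

```text
t: 5.15
ee_pos: [530.7, 40.5, 227.2]
eef_rot: [[0.258, 0.966, 0.0], [0.966, -0.258, -0.0], [-0.0, 0.0, -1.0]]
wrist_force: [-0.4, -0.3, 0.5]
opening: -0.1
```

View pics/s2z.png

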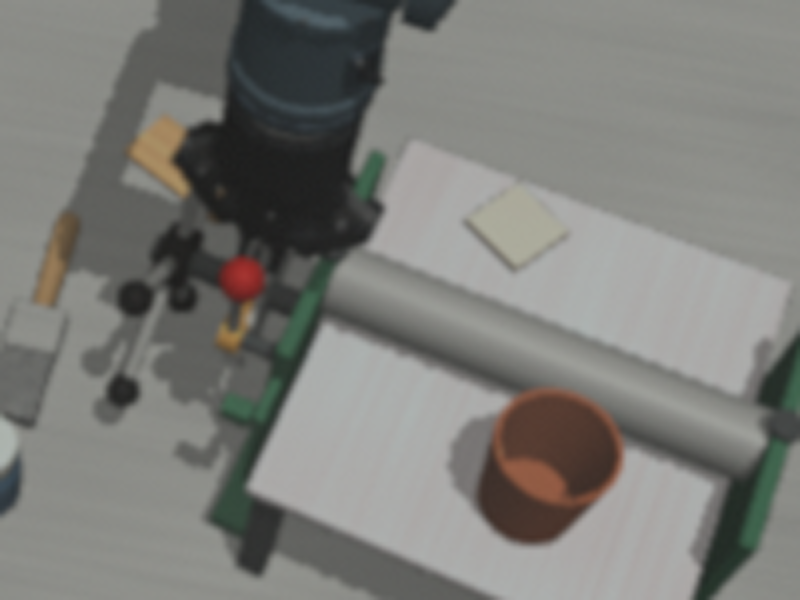

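```bash
python3 -m pendant '[{"offset":[0.3,-0.08,0],"rotation":[0,0,0],"hand":255},{"offset":[0.3,-0.08,0],"rotation":[0,0,0],"hand":255},{"offset":[0.15,-0.04,0],"rotation":[0,0,0],"hand":255},{"offset":[0,0,0],"rotation":[0,0,0],"hand":255},{"offset":[0,0,0],"rotation":[0,0,0],"hand":255}]'
python3 - <<'E'
from h import *
im=manip.grab_frame("scene")
cv2.imwrite("pics/s3z.png",cv2.resize(im[110:260,250:450,::-1],(800,600),interpolation=cv2.INTER_CUBIC))
i=manip.camera_info("scene")
for pw in (0,.4,.5,.6,.7,.8): print(pw,((proj(model(490.28,61.48,-.243,.03,pw)[0][0],i)[0]-[250,110])*4+1.5+[2.8,-1]).round())
E
```

```text
t: 5.7
ee_pos: [544.8, 36.8, 227.2]
eef_rot: [[0.258, 0.966, -0.0], [0.966, -0.258, 0.0], [-0.0, -0.0, -1.0]]
wrist_force: [-0.1, -0.9, -1.0]
opening: 0.3
0 [261. 244.]
0.4 [243. 277.]
0.5 [238. 288.]
0.6 [233. 298.]
0.7 [228. 309.]
0.8 [223. 321.]
```

View pics/s3z.png

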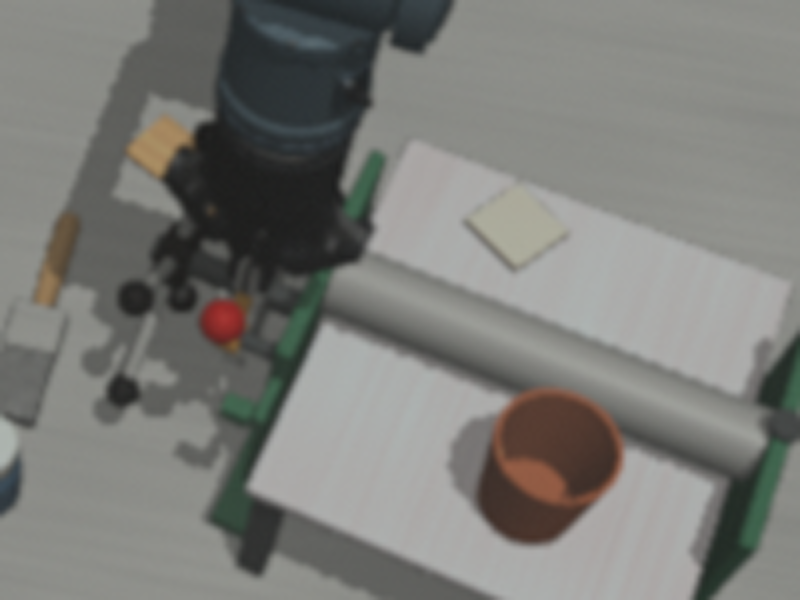

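```bash
python3 -m pendant '[{"offset":[-0.3,0.08,0],"rotation":[0,0,0],"hand":255},{"offset":[0,0,1],"rotation":[0,0,0],"hand":255},{"offset":[0,0,1],"rotation":[0,0,0],"hand":255},{"offset":[0,0,1],"rotation":[0,0,0],"hand":255},{"offset":[-0.87,-0.2,0],"rotation":[0,0,0],"hand":255},{"offset":[-0.87,-0.2,0],"rotation":[0,0,0],"hand":255},{"offset":[-0.87,-0.2,0],"rotation":[0,0,0],"hand":255},{"offset":[-0.87,-0.2,0],"rotation":[0,0,0],"hand":255}]'
python3 -m pendant '[{"offset":[-0.87,-0.2,0],"rotation":[0,0,0],"hand":255},{"offset":[-0.87,-0.2,0],"rotation":[0,0,0],"hand":255},{"offset":[-0.87,-0.2,0],"rotation":[0,0,0],"hand":255},{"offset":[-0.87,-0.2,0],"rotation":[0,0,0],"hand":255},{"offset":[0,0,0],"rotation":[0,0,0],"hand":255}]'
cat > snap.py <<'E'
from ov import *
import sys
n=sys.argv[1]; f=float(sys.argv[2]); pw=float(sys.argv[3])
for c in ("scene","top","wrist"): cv2.imwrite(f"pics/{c}{n}.png",manip.grab_frame(c)[:,:,::-1])
V=[490.28,61.48,-.243,f]
ov(V,pw,n,n)
o=cv2.imread(f"pics/wrist{n}.png")
for p in proj(model(*V,pw)[0],manip.camera_info("wrist")): cv2.circle(o,(int(p[0]),int(p[1])),2,(0,255,255),-1)
cv2.imwrite(f"pics/ov_{n}_w.png",o)
s=manip.get_state(); e=s['ee_pos']-[490.28,61.48,0]; _,R=model(*V,0); print(s['t'],s['ee_pos'].round(1),'roller frame',(R.T@e).round(1))
E
python3 snap.py 4 .03 .8
```

```text
t: 6.55
ee_pos: [468.0, 22.5, 287.3]
eef_rot: [[0.258, 0.966, 0.0], [0.966, -0.258, -0.0], [-0.0, 0.0, -1.0]]
wrist_force: [-0.1, -0.3, -0.4]
opening: -0.1
t: 7.05
ee_pos: [398.1, 6.5, 287.3]
eef_rot: [[0.258, 0.966, 0.0], [0.966, -0.258, -0.0], [-0.0, 0.0, -1.0]]
wrist_force: [0.0, 0.6, 0.8]
opening: -0.1
7.2 [400.    6.5 287.6] roller frame [-74.4 -75.1 287.6]
```

View pics/ov_4_w.png

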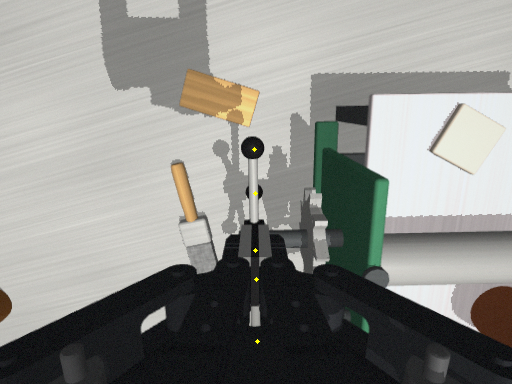

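View pics/ov_4_s.png

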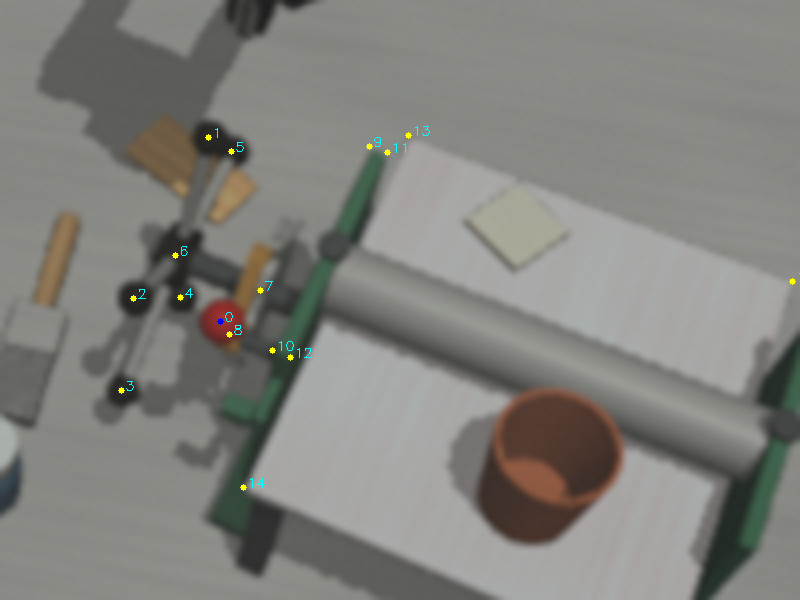

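```bash
python3 -m pendant '[{"offset":[0,0,-1],"rotation":[0,0,0],"hand":255},{"offset":[0,0,-1],"rotation":[0,0,0],"hand":255},{"offset":[0,0,-1],"rotation":[0,0,0],"hand":255},{"offset":[0,0,-1],"rotation":[0,0,0],"hand":255},{"offset":[0,0,0],"rotation":[0,0,0],"hand":255},{"offset":[0.4,-0.1,0],"rotation":[0,0,0],"hand":255},{"offset":[0.3,-0.075,0],"rotation":[0,0,0],"hand":255}]'
python3 -m pendant '[{"offset":[0.3,-0.075,0],"rotation":[0,0,0],"hand":255},{"offset":[0.3,-0.075,0],"rotation":[0,0,0],"hand":255},{"offset":[0.3,-0.075,0],"rotation":[0,0,0],"hand":255},{"offset":[0.3,-0.075,0],"rotation":[0,0,0],"hand":255}]'
python3 snap.py 5 .15 .8
```

```text
t: 7.9
ee_pos: [415.3, 2.5, 208.6]
eef_rot: [[0.258, 0.966, 0.002], [0.966, -0.258, -0.001], [-0.0, 0.002, -1.0]]
wrist_force: [-7.3, 2.3, 3.2]
opening: -0.2
t: 8.3
ee_pos: [438.2, -3.3, 207.5]
eef_rot: [[0.258, 0.966, 0.0], [0.966, -0.258, -0.0], [-0.0, 0.0, -1.0]]
wrist_force: [-3.2, 0.9, 3.0]
opening: -0.1
8.45 [438.4  -3.3 207.3] roller frame [-34.8 -75.4 207.3]
```

View pics/ov_5_s.png

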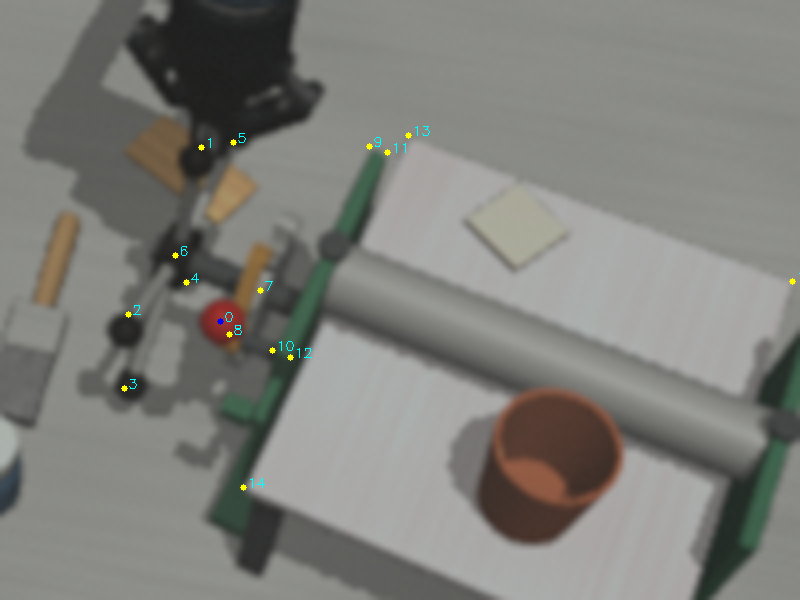

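```bash
python3 -m pendant '[{"offset":[0.27,-0.067,0],"rotation":[0,0,0],"hand":255},{"offset":[0.27,-0.067,0],"rotation":[0,0,0],"hand":255},{"offset":[0.27,-0.067,0],"rotation":[0,0,0],"hand":255},{"offset":[0.27,-0.067,0],"rotation":[0,0,0],"hand":255},{"offset":[0.27,-0.067,0],"rotation":[0,0,0],"hand":255},{"offset":[0,0,0],"rotation":[0,0,0],"hand":255}]'
python3 snap.py 6 .55 .8
```

```text
t: 9.05
ee_pos: [465.5, -10.1, 207.2]
eef_rot: [[0.258, 0.966, 0.001], [0.966, -0.258, -0.0], [0.0, 0.001, -1.0]]
wrist_force: [0.2, -0.1, 1.3]
opening: 0.2
9.2 [464.9  -9.9 207.2] roller frame [ -7.5 -75.4 207.2]
```

View pics/ov_6_s.png

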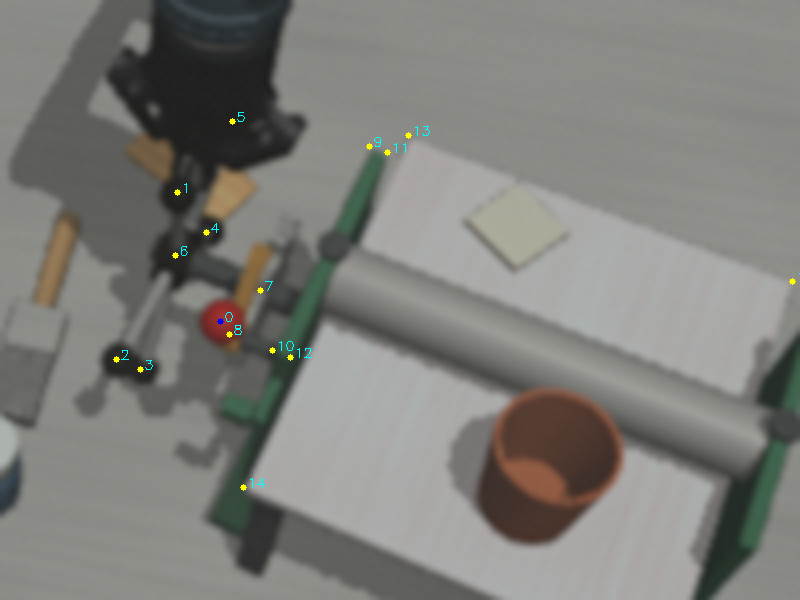

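View pics/ov_6_t.png

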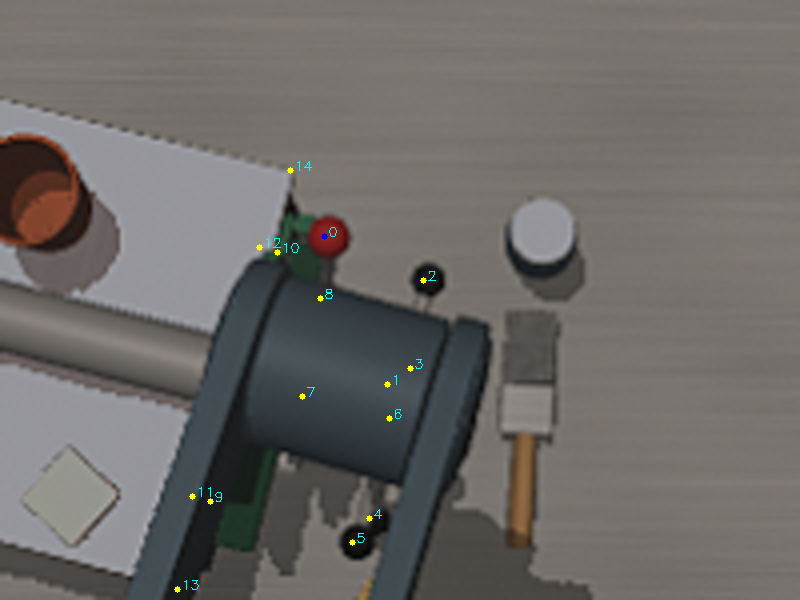

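```bash
python3 -m pendant '[{"offset":[0.12,-0.03,0],"rotation":[0,0,0],"hand":255},{"offset":[0.12,-0.03,0],"rotation":[0,0,0],"hand":255},{"offset":[0.12,-0.03,0],"rotation":[0,0,0],"hand":255},{"offset":[0,0,0],"rotation":[0,0,0],"hand":255}]'
python3 -m pendant '[{"offset":[-0.5,0.12,0],"rotation":[0,0,0],"hand":255},{"offset":[0,0,1],"rotation":[0,0,0],"hand":255},{"offset":[0,0,1],"rotation":[0,0,0],"hand":255},{"offset":[0,0,1],"rotation":[0,0,0],"hand":255},{"offset":[0,0,1],"rotation":[0,0,0],"hand":255}]'
python3 snap.py 7 .628 .8
```

```text
t: 9.6
ee_pos: [471.7, -11.5, 206.9]
eef_rot: [[0.258, 0.966, -0.001], [0.966, -0.258, 0.0], [0.0, -0.001, -1.0]]
wrist_force: [-2.1, -0.3, -1.1]
opening: -0.0
t: 10.1
ee_pos: [461.7, -9.2, 288.6]
eef_rot: [[0.258, 0.966, 0.002], [0.966, -0.258, -0.001], [-0.0, 0.002, -1.0]]
wrist_force: [0.6, -0.5, 0.8]
opening: -0.1
10.25 [462.6  -9.4 288.8] roller frame [ -9.8 -75.5 288.8]
```

View pics/ov_7_s.png

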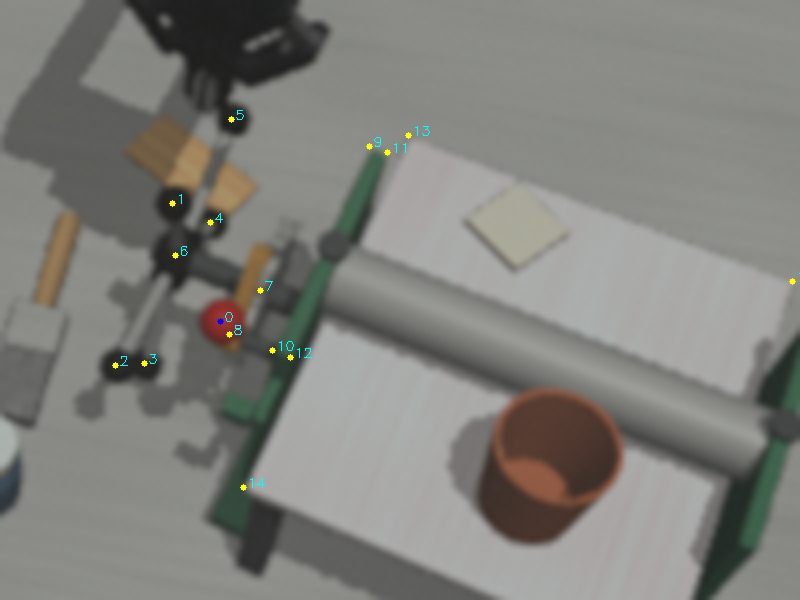

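```bash
python3 -m pendant '[{"offset":[0.83,0.12,0],"rotation":[0,0,0],"hand":255},{"offset":[0.83,0.12,0],"rotation":[0,0,0],"hand":255},{"offset":[0.83,0.12,0],"rotation":[0,0,0],"hand":255},{"offset":[0.83,0.12,0],"rotation":[0,0,0],"hand":255},{"offset":[0.83,0.12,0],"rotation":[0,0,0],"hand":255},{"offset":[0.83,0.12,0],"rotation":[0,0,0],"hand":255},{"offset":[0.83,0.12,0],"rotation":[0,0,0],"hand":255},{"offset":[0.83,0.12,0],"rotation":[0,0,0],"hand":255}]'
python3 -m pendant '[{"offset":[0.83,0.12,0],"rotation":[0,0,0],"hand":255},{"offset":[0.83,0.12,0],"rotation":[0,0,0],"hand":255},{"offset":[0,0,0],"rotation":[0,0,0],"hand":255},{"offset":[0,0,-1],"rotation":[0,0,0],"hand":255},{"offset":[0,0,-1],"rotation":[0,0,0],"hand":255},{"offset":[0,0,-1],"rotation":[0,0,0],"hand":255},{"offset":[0,0,0],"rotation":[0,0,0],"hand":255}]'
python3 snap.py 8 .628 .8
```

```text
t: 11.05
ee_pos: [594.6, 10.2, 285.5]
eef_rot: [[0.258, 0.966, -0.002], [0.966, -0.258, 0.0], [-0.0, -0.002, -1.0]]
wrist_force: [-0.0, -0.3, 0.0]
opening: 0.4
t: 11.75
ee_pos: [624.7, 15.1, 222.9]
eef_rot: [[0.258, 0.966, -0.007], [0.966, -0.258, 0.001], [-0.001, -0.008, -1.0]]
wrist_force: [-0.6, 0.0, -1.4]
opening: 0.5
11.9 [627.8  14.7 228. ] roller frame [144.7 -12.3 228. ]
```

View pics/ov_8_w.png

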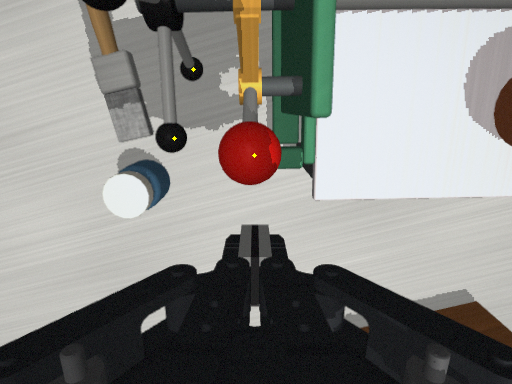

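```bash
python3 -m pendant '[{"offset":[-0.36,0.09,0],"rotation":[0,0,0],"hand":255},{"offset":[-0.36,0.09,0],"rotation":[0,0,0],"hand":255},{"offset":[-0.36,0.09,0],"rotation":[0,0,0],"hand":255},{"offset":[-0.36,0.09,0],"rotation":[0,0,0],"hand":255},{"offset":[-0.36,0.09,0],"rotation":[0,0,0],"hand":255},{"offset":[-0.36,0.09,0],"rotation":[0,0,0],"hand":255},{"offset":[-0.36,0.09,0],"rotation":[0,0,0],"hand":255},{"offset":[-0.36,0.09,0],"rotation":[0,0,0],"hand":255}]'
python3 -m pendant '[{"offset":[0,0,0],"rotation":[0,0,0],"hand":255},{"offset":[0,0,0],"rotation":[0,0,0],"hand":255},{"offset":[0,0,0],"rotation":[0,0,0],"hand":255}]'
python3 snap.py 9 .628 .0
```

```text
t: 12.7
ee_pos: [569.4, 29.4, 227.1]
eef_rot: [[0.258, 0.966, -0.001], [0.966, -0.258, 0.0], [0.0, -0.001, -1.0]]
wrist_force: [-0.1, 0.1, -0.1]
opening: -0.3
t: 13.0
ee_pos: [570.4, 29.1, 227.3]
eef_rot: [[0.258, 0.966, 0.0], [0.966, -0.258, -0.0], [-0.0, 0.0, -1.0]]
wrist_force: [-0.7, -0.1, 0.3]
opening: 0.1
13.15 [570.4  29.1 227.2] roller frame [ 85.6 -12.2 227.2]
```

View pics/ov_9_s.png

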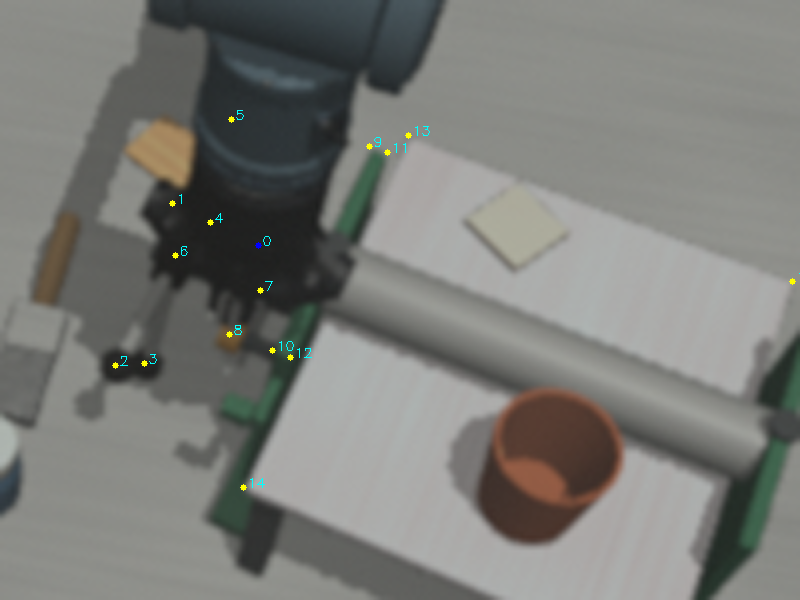

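View pics/ov_9_w.png

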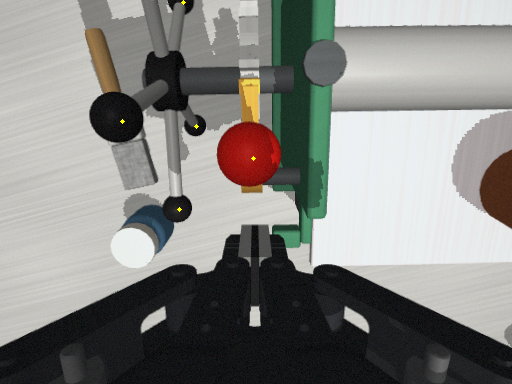

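```bash
python3 -m pendant '[{"offset":[0.9,-0.22,0],"rotation":[0,0,0],"hand":255},{"offset":[0.9,-0.22,0],"rotation":[0,0,0],"hand":255},{"offset":[0,0,1],"rotation":[0,0,0],"hand":255},{"offset":[0,0,1],"rotation":[0,0,0],"hand":255},{"offset":[0,0,1],"rotation":[0,0,0],"hand":255},{"offset":[0,0,1],"rotation":[0,0,0],"hand":255},{"offset":[-0.2,-1,0],"rotation":[0,0,0],"hand":255},{"offset":[-0.2,-1,0],"rotation":[0,0,0],"hand":255}]'
python3 -m pendant '[{"offset":[-0.6,-1,0],"rotation":[0,0,0],"hand":255},{"offset":[-0.6,-1,0],"rotation":[0,0,0],"hand":255},{"offset":[-0.6,-1,0],"rotation":[0,0,0],"hand":255},{"offset":[-0.6,-1,0],"rotation":[0,0,0],"hand":255},{"offset":[-0.6,-1,0],"rotation":[0,0,0],"hand":255},{"offset":[-0.6,-1,0],"rotation":[0,0,0],"hand":255},{"offset":[-0.6,-1,0],"rotation":[0,0,0],"hand":255},{"offset":[-0.6,-1,0],"rotation":[0,0,0],"hand":255}]'
python3 -m pendant '[{"offset":[-0.6,-1,0],"rotation":[0,0,0],"hand":255},{"offset":[-0.6,-1,0],"rotation":[0,0,0],"hand":255},{"offset":[-0.6,-1,0],"rotation":[0,0,0],"hand":255},{"offset":[-0.6,-1,0],"rotation":[0,0,0],"hand":255},{"offset":[0,0,0],"rotation":[0,0,0],"hand":255}]'
python3 snap.py 10 .628 .0
```

```text
t: 13.95
ee_pos: [598.7, -19.8, 308.3]
eef_rot: [[0.257, 0.967, 0.002], [0.967, -0.257, -0.0], [0.0, 0.002, -1.0]]
wrist_force: [0.6, 0.3, -0.2]
opening: -0.3
t: 14.75
ee_pos: [501.8, -180.5, 307.3]
eef_rot: [[0.258, 0.966, 0.0], [0.966, -0.258, -0.0], [-0.0, 0.0, -1.0]]
wrist_force: [-0.1, -0.3, 0.5]
opening: -0.2
t: 15.25
ee_pos: [453.2, -261.7, 307.2]
eef_rot: [[0.261, 0.965, -0.0], [0.965, -0.261, -0.001], [-0.001, -0.0, -1.0]]
wrist_force: [0.2, 0.7, -0.5]
opening: -0.3
15.4 [ 454.5 -259.3  307.2] roller frame [  42.5 -320.   307.2]
```

View pics/ov_10_s.png

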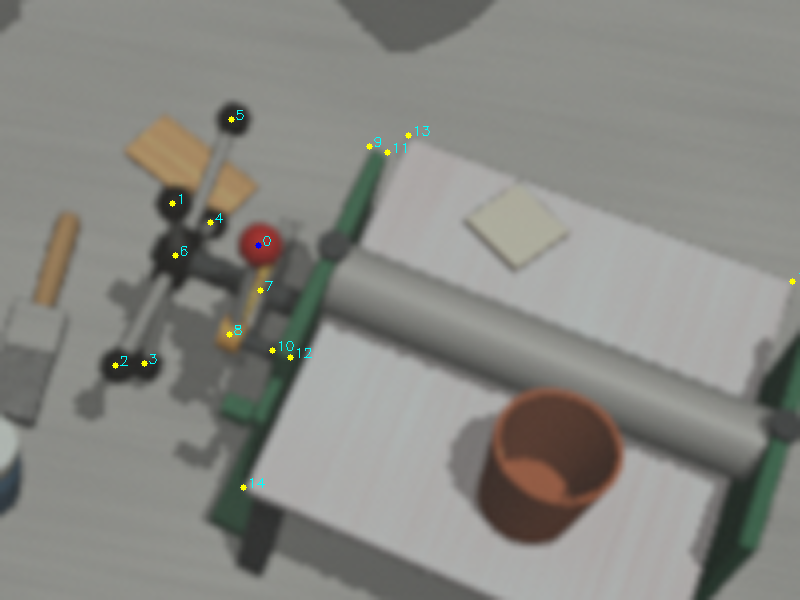

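View pics/ov_10_t.png

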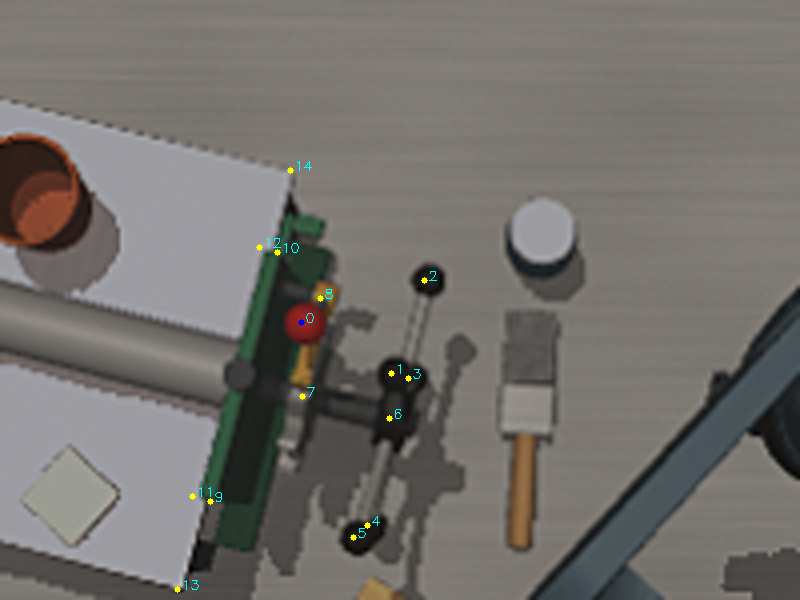

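View pics/scene10.png

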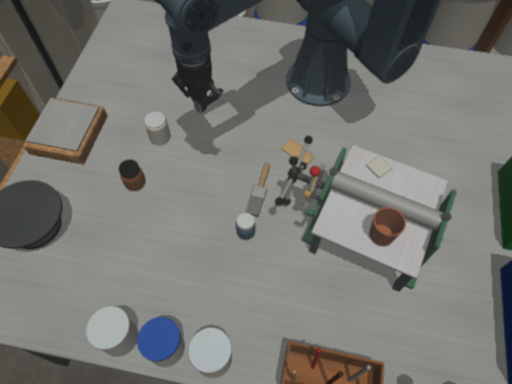

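```bash
python3 -c "
from station import manip
print(manip.close_job())"
```

```text
the job is handed in; nothing more can be done
None
```

The slab roller is set back one notch and the job is handed in, at about 15.4 s on the robot's clock. No verdict was reported.

With the shut fingertips I did three pushes, in the order asked:
1. **Pawl up:** I pushed the red knob over, away from the robot. The pawl fell on to its stop and stayed up.
2. **Wheel back:** I pushed the top spoke's ball so the wheel turned backward, from about 0.03 to about 0.63 rad.
3. **Pawl down:** I pushed the knob back from the far side, and the pawl dropped into the next gap.

The arm ended about 245 mm outside the star wheel at 307 mm height, touching nothing.

**Last checks:**
- **Knob:** it sits at the same pixel in the scene picture as when the pawl was down at the start.
- **Star wheel:** the balls I could see match the model at 0.628 rad within about 1 to 2 pixels in the scene and top pictures.
- **Bystanders:** the jars, cup, tile, brush, rib and can all appear where they were at the start.
- **Force:** wrist force was about 8 N at most in the readings, when first touching the spoke ball.

No check failed. The one disagreement was a steady offset of about 1 pixel between the two fixed cameras, which is within the stated calibration.

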